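# Reset the point dial of a shop pencil sharpener

## Task

The point dial on top of the blue pencil sharpener has lost its setting. Turn it clockwise until it comes up firmly against its end stop, without forcing it, then turn it back anticlockwise exactly four clicks and let go, leaving it resting in that click. Do not disturb the things standing around the sharpener.

Things in the scene. Friction and masses are not known exactly. Their poses are not given: they have to be found in the camera images.
- sharpener: Blue desk pencil sharpener fixed to the counter, 130 (x) by 110 (y) by 100 mm high; origin at the centre of its underside, x from its pencil hole (front) to its back, z up. The dial stands on its flat top, its vertical axis at x = +15 mm. White ticks every 20 degrees are printed round the dial; no tick marks the stop.
- dial: Black disc 56 mm across with an orange grip bar, 46 mm long (dial's x), 14 mm wide (y), from 8 to 40 mm above the origin, which is on the turning axis at the sharpener's top (100 mm above the counter); z up, white pointer at the +x end. Clockwise from above leads to the stop, 57 to 143 degrees away at the start; the knob sits on its spindle at an unknown angle, so the pointer does not tell where.
- dial_grip (a point): Point on the dial's axis to hold the bar at, 132 mm above the counter, 8 mm below the bar's top; axes as the dial's. The dial turns in clicks 20 degrees apart; passing from one to the next takes about 0.1 N m, for an instant (under 2 degrees) up to 0.25 N m, and let go between clicks it falls into the nearer one. About 245 degrees anticlockwise from the stop it blocks.
- end_stop: Hidden stop inside the sharpener, acting 20 mm from the axis; its origin and pose do not tell where the dial meets it. The dial meets it at rest in click 0; beyond, it yields like a stiff spring, 4 N m per rad. Firm: 6 N or more on it (0.25 to 0.45 N m lasting at the knob, click spring included); over 25 N (0.5 N m on top of the click spring) harms it. Let go, the dial springs back to click 0.
- cutter (a joint): Travel of the hidden cutter carriage that the dial moves, in m: 0 with the dial in click 0 (just on the stop), growing by 0.00025 with each click anticlockwise, so 0.0010 at click four. The reading is coarser than a click.
- pen_cup: Clear round cup full of coloured pens, 72 mm across, cup 95 mm high, pens to about 165 mm; origin at the centre of its underside. Loose; leave alone.
- eraser: White eraser in a blue sleeve, 58 by 22 by 13 mm; origin at the centre of its underside. Loose; leave alone.
- note_block: Yellow block of sticky notes, 76 by 76 by 30 mm; origin at the centre of its underside. Loose; leave alone.
- ink_jar: Ink jar with a black cap, 48 mm across, 55 mm high; origin at the centre of its underside. Loose; leave alone.

How it is judged (in metres and radians):
On the way, in this order (a step that is already met when the one before it is completed fails the run):
1. the dial is held firmly against its end stop (6 N or more on the stop) (contact force between end_stop and anything else above 6 N), for 0.2 s.
2. the dial is four clicks back from the stop (cutter travel 0.9 to 1.1 mm) (value of joint cutter between 0.0009 and 0.0011 m), for 0.3 s.
At the end, for the whole second after the job is handed in: The dial has been firmly against its end stop and now rests, released and still, in the fourth click back from it (cutter travel 1.0 mm, within 0.1 mm, that is within 8 degrees of dial angle) (all of step 2 and angular speed of dial below 0.05 rad/s); the robot touches nothing.
It fails at once if the end stop is forced (more than 25 N on it) (contact force between end_stop and anything else above 25 N).
It fails at once if the pen cup is moved more than 15 mm or tipped (distance of pen_cup from where it was at the start of the episode above 0.015 m or angle between pen_cup's own z axis and vertical above 0.3 rad).
It fails at once if the eraser is moved more than 15 mm (distance of eraser from where it was at the start of the episode above 0.015 m).
It fails at once if the note block is moved more than 15 mm (distance of note_block from where it was at the start of the episode above 0.015 m).
It fails at once if the ink jar is moved more than 15 mm or tipped (distance of ink_jar from where it was at the start of the episode above 0.015 m or angle between ink_jar's own z axis and vertical above 0.3 rad).
It also fails if it takes over 72 s, if anything falls off the work surface, if the arm or the gripper's body presses on something with over 40 N, if the wrist force passes 120 N, or if a joint passes its speed limit or range.

## Robot

A 6-joint arm with a two-finger parallel gripper is mounted at the origin on the work surface. World frame = base frame: x ahead of the robot, y to its left, z up, the work surface at z = 0. Lengths are in mm, angles in rad, forces in N, time in s.
With the tool pointing down it reaches from about 300 to 775 mm from the base axis. Payload 14.6 kg.
Tool frame: the origin (TCP) lies at the very end of the fingers, on their centre line; the grasp point (between the pads) lies 19 mm behind it; z points along the fingers, y is the line along which they close (so a half turn about z gives the same grasp; the last joint's range is limited). The gripper opens to 94 mm and grips with 3 to 60 N. Pads are 16 mm wide; open, the fingers measure 119 mm over their backs; the gripper's body (75 mm by 177 mm) begins 78 mm behind the grasp point.
Start: joints at [1.069, 0.3, 1.521, -0, 1.321, -0.067], TCP at [231.672, 498.816, 205.446] pointing down, gripper open.
Joint ranges: [-3.03, 3.03], [-0.79, 2.21], [0.23, 2.52], [-1.04, 4.18], [0, 3.07], [-2.55, 2.55]. Speed limits (rad/s): [2.22, 2.22, 2.57, 3.14, 3.14, 3.14].

## Interface

Orientations are given as [roll, pitch, yaw] about the fixed x, y, z axes, in that order (R = Rz(yaw) Ry(pitch) Rx(roll)).
In Python, from cell import read_state, viewer, manip, models gives the robot as it stands.
- The arm moves only by the tool carry_out, never from a script. Its argument "deltas" is a list of rows, each an object with "dp": the shift along the tool's x, y, z in mm, a list of three; "roll": the turn about the tool's z in degrees; "gripper": the opening, from -1 (shut) to 1 (fully open), so that 0 is half open. In form: [{"dp": [tx, ty, tz], "roll": roll, "gripper": gripper}, ...]. A call has 1 to 12 rows; each row is the pose to reach, as a shift and turn from the pose commanded when the call began, along the tool's axes at that moment; what a row does not reach only later rows make up. A row lasts 1/12 s, in which the tool goes at most 41.7 mm and 7.16 degrees, less where a joint would pass 70% of its speed; a pose out of reach is approached as far as the arm can. A call with a gripper value outside its range is refused whole. The fingers move at their own pace and stop on an object; "newtons" is the grip in N (left out, the last holds). Time passes only in rows, so rows that repeat a pose let the fingers close. It gives the time, the measured TCP pose, the force, the opening and the grip force at its end, in the units of the state.
- read_state(): the state, without advancing time (a new reading comes with each control period).
- viewer.camera(name): name is "side" or "top" or "wrist"; returns the picture (420x560x3 uint8, red, green, blue); there is no depth.
- viewer.camera_params(name): a dict with "fovy" (degrees; the focal length in pixels is half the picture's height over the tangent of half this angle, whatever the lens; pixels are square), "cx", "cy" (the principal point, pixels), "eye" and "attitude" of the camera in the world; the wrist camera has in their place "T_tool_cam" (4x4, takes a point from camera to tool coordinates, whose origin is the TCP and whose axes are the flange's). Camera axes: x right, y up, looking along -z (the intrinsics and any distortion apply to the point x, -y, -z); pixel columns grow to the right and rows downward; lengths in mm; the calibration is good to about 2 mm. A picture is of the moment at which its call begins: read the wrist's pose just before it. camera_params takes no time and is no camera call.
- manip.sign_off(): hands the job in; it is judged then, once.
Trained networks look in the newest picture that a camera, given by its name, has taken for a name from the list of things; names that differ only in an ending like _2 or _b are one class to them, and where a whole thing is asked for, a point or a joint stands for the part that bears it (a point fixed in the world has none). Each returns a list of dicts, best first, with "p" (0 to 1); they miss things now and then, are a little off and sometimes report something else, mostly with a low value. They report only what shows in the picture. A call takes as long as a camera call.
- models.cut_out(camera, label): "region" (420x560 bool, what is visible of it) and "box" ([left, top, right, bottom] in pixels, round what is visible of it).
The state is a dict: "clock": time; "joints": joint angles; "qd": joint speeds; "effort": joint torques, N m; "eef_pos": TCP position; "eef_rot": TCP orientation; "wrist_force": force on the tool from outside, world axes, zero at the start; "moment": the same for the moment, N m; "finger_gap": finger opening in mm; "finger_force": force on a finger pad.
Only numpy, scipy, OpenCV 4.12 (cv2) and the standard library are available. Lean on these libraries where they do the work, as an engineer would, in place of code of your own. Each camera call takes 0.05 s, during which the arm holds its last target. There are 200 camera calls.

## Working session

There is one attempt and no reset: what is moved stays moved. The work goes in short steps, Python scripts to look and compute and a tool call to move; the robot and the scene stay as the last step left them, time stands still between calls to the robot, and variables do not carry over. Pictures are saved under pics/ and viewed, at most 10 in all, crops included, and the job is handed in when it is done.

Besides the shell and the picture viewer there is one more tool, called after "Call:" by a JSON object that holds its "fn" and its "kwargs". carry_out: Moves the arm, as the interface text tells. Its arguments: {"type":"object","properties":{"deltas":{"type":"array"},"newtons":{"type":"number"}},"required":["deltas"]}

```bash
mkdir -p pics; python3 - <<'E'
from cell import read_state, viewer, models
import cv2,numpy as np
print(read_state())
ims=[]
for n in("side","top","wrist"):
    im=viewer.camera(n); cv2.imwrite(f"pics/{n}0.png",im[:,:,::-1]); print(n,viewer.camera_params(n))
    for l in("dial","sharpener"):
        for d in models.cut_out(n,l)[:2]:
            m=np.array(d["region"]);ys,xs=np.nonzero(m);print(l,d["p"],d["box"],xs.mean() if len(xs) else 0,ys.mean() if len(ys) else 0)
E
```

```text
{'clock': 0.0, 'joints': array([ 1.06937938e+00,  3.00487984e-01,  1.52155860e+00, -1.57955594e-05,
        1.32069666e+00, -6.66115037e-02]), 'qd': array([ 0.0005287 , -0.00152602,  0.00087204,  0.00089866, -0.00050921,
        0.00040671]), 'effort': array([-3.68565870e-04, -5.31791461e+01, -3.52743351e+01,  7.09034060e-02,
        2.42679776e-02, -1.20645532e-04]), 'eef_pos': array([231.56878117, 498.59528628, 204.88657632]), 'eef_rot': array([-3.14044359e+00, -6.13203307e-05,  2.70679110e+00]), 'wrist_force': array([ 0.47769464, -0.23293873,  0.6333242 ]), 'moment': array([ 0.00797742, -0.00687464, -0.01501125]), 'finger_force': 0.0, 'finger_gap': 94.23482674281856}
side {'fovy': 49.56176470812289, 'cx': 276.64329581095865, 'cy': 211.7368471228488, 'eye': array([ 454.21394629, -571.13637514,  822.26123685]), 'attitude': array([ 0.72377804, -0.00641714, -0.12284266])}
dial 0.89 [243.7, 203.5, 268.8, 234.4] 256.24867724867727 218.8941798941799
sharpener 0.98 [212.7, 198.6, 289.5, 284.6] 251.46124972400088 242.4676529035107
top {'fovy': 50.461069973918875, 'cx': 276.51219464705764, 'cy': 207.61810928478647, 'eye': array([369.74456463,  41.41525623, 951.14773409]), 'attitude': array([ 0.23095171, -0.00457636, -1.54574109])}
dial 0.85 [264.0, 235.9, 296.0, 260.6] 279.2448979591837 247.55442176870747
sharpener 0.83 [243.5, 214.7, 320.5, 297.3] 283.25139393939395 256.82060606060605
wrist {'fovy': 62.6378273241564, 'cx': 276.97675991482106, 'cy': 204.20858569298687, 'T_tool_cam': array([[ 3.86196881e-04,  9.64561125e-01,  2.63859218e-01,
         7.64763854e+01],
       [ 9.99999865e-01, -2.80940174e-04, -4.36645191e-04,
        -1.02795235e+00],
       [-3.47042322e-04,  2.63859351e-01, -9.64561103e-01,
        -1.79371225e+02],
       [ 0.00000000e+00,  0.00000000e+00,  0.00000000e+00,
         1.00000000e+00]])}
```

```bash
cat > h.py <<'E'
import numpy as np,cv2
from scipy.spatial.transform import Rotation as R
from cell import read_state, viewer, models
def pose():
    s=read_state();T=np.eye(4);T[:3,:3]=R.from_euler('xyz',s["eef_rot"]).as_matrix();T[:3,3]=s["eef_pos"];return T
def cam(n,T=None):
    c=viewer.camera_params(n)
    if n=="wrist": M=T@c["T_tool_cam"]; Rm,e=M[:3,:3],M[:3,3]
    else: Rm,e=R.from_euler('xyz',c["attitude"]).as_matrix(),np.array(c["eye"])
    return Rm,e,210/np.tan(np.radians(c["fovy"]/2)),c["cx"],c["cy"]
def ray(k,u,v):
    Rm,e,f,cx,cy=k; return e,Rm@np.array([(u-cx)/f,-(v-cy)/f,-1])
def at_z(k,u,v,z):
    e,d=ray(k,u,v); return e+d*(z-e[2])/d[2]
E
python3 - <<'E'
from h import *
for n,u,v in(("side",256.2,218.9),("top",279.2,247.6)):
    print(n,at_z(cam(n),u,v,125))
a=cv2.imread("pics/side0.png")[150:330,150:370];b=cv2.imread("pics/top0.png")[170:350,180:400]
cv2.imwrite("pics/c0.png",cv2.resize(np.vstack([np.hstack([a,b])]),None,fx=1.8,fy=1.8,interpolation=2))
E
```

```text
side [490.85142143  25.59086594 125.        ]
top [487.59909599  35.57221824 125.        ]
```

View pics/c0.png

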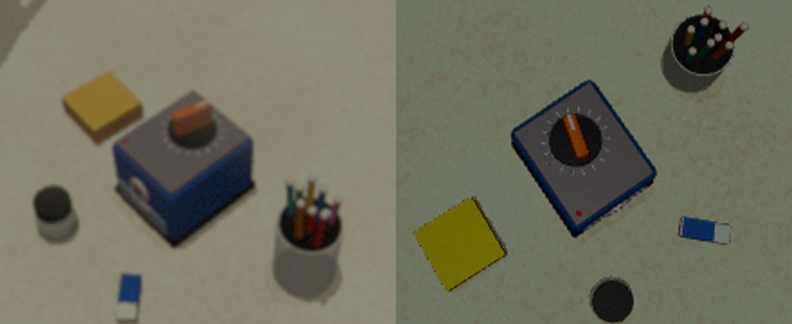

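View pics/top0.png

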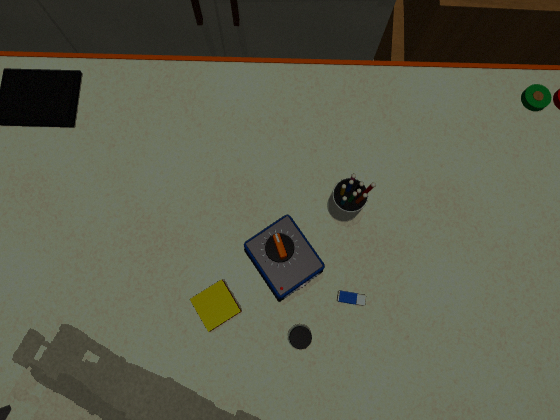

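The dial stands at about (488, 33). Its pointer, at top-image pixel (276, 236), looks up and left, so its yaw is about 22°. The clutter is well clear of it. I'll move above the dial.

Call:
{"fn": "carry_out", "kwargs": {"deltas": [{"dp": [-35, -26, 0], "roll": -4, "gripper": 1}, {"dp": [-70, -52, 0], "roll": -8, "gripper": 1}, {"dp": [-105, -78, 0], "roll": -12, "gripper": 1}, {"dp": [-140, -104, 0], "roll": -16, "gripper": 1}, {"dp": [-175, -130, 0], "roll": -20, "gripper": 1}, {"dp": [-210, -156, 0], "roll": -24, "gripper": 1}, {"dp": [-245, -182, 0], "roll": -28, "gripper": 1}, {"dp": [-280, -208, 0], "roll": -32, "gripper": 1}, {"dp": [-310, -230, 0], "roll": -36, "gripper": 1}, {"dp": [-340, -252, 0], "roll": -40, "gripper": 1}, {"dp": [-370, -275, 0], "roll": -44, "gripper": 1}, {"dp": [-400, -295, 0], "roll": -47, "gripper": 1}]}}

```text
clock: 1.45
eef_pos: [470.7, 60.4, 205.7]
eef_rot: [-3.141, 0.001, -2.753]
wrist_force: [0.7, 1.1, 0.0]
finger_gap: 94.0
finger_force: 0.0
```

```bash
python3 - <<'E'
from h import *
viewer.camera("wrist");T=pose();im=viewer.camera("wrist");k=cam("wrist",T)
print(T[:3,3],np.degrees(read_state()["eef_rot"]))
for l in("dial",):
  for d in models.cut_out("wrist",l)[:2]:
    m=np.array(d["region"]);ys,xs=np.nonzero(m);print(l,d["p"],d["box"],at_z(k,xs.mean(),ys.mean(),120))
hsv=cv2.cvtColor(im,cv2.COLOR_RGB2HSV)
m=((hsv[...,0]>3)&(hsv[...,0]<20)&(hsv[...,1]>150)&(hsv[...,2]>110)).astype(np.uint8)
n,lab,st,c=cv2.connectedComponentsWithStats(m)
for i in range(1,n):
  if st[i,4]>100: print(st[i],c[i],at_z(k,*c[i],140))
cv2.imwrite("pics/w1.png",im[:,:,::-1])
E
```

```text
[473.25636332  56.1944212  205.52788338] [-1.79963903e+02 -1.92000419e-03 -1.58045745e+02]
dial 0.91 [216.1, 182.5, 278.7, 252.0] [487.58042276  33.8357427  120.        ]
[236 199  16  55 696] [243.36637931 223.3204023 ] [487.41719617  33.93143401 140.        ]
```

View pics/w1.png

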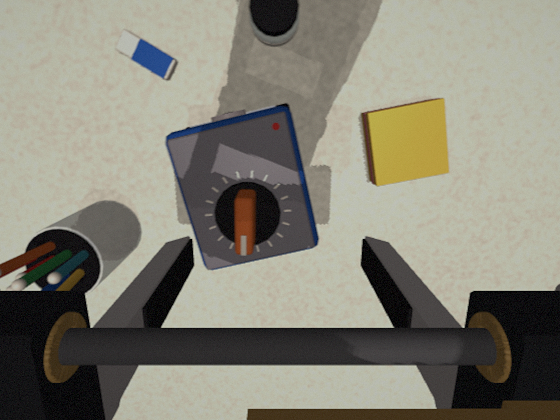

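```bash
python3 - <<'E'
from h import *
im=cv2.imread("pics/w1.png")
T=np.eye(4);T[:3,:3]=R.from_euler('xyz',[-179.96,0,-158.05],degrees=True).as_matrix();T[:3,3]=[473.26,56.19,205.53]
k=cam("wrist",T)
for u,v,z in((247.4,214.3,108),):print(at_z(k,u,v,z))
c=cv2.resize(im[170:270,200:300],None,fx=6,fy=6,interpolation=cv2.INTER_CUBIC);cv2.imwrite("pics/w1c.png",c)
E
```

```text
[489.62515161  35.14665236 108.        ]
```

View pics/w1c.png

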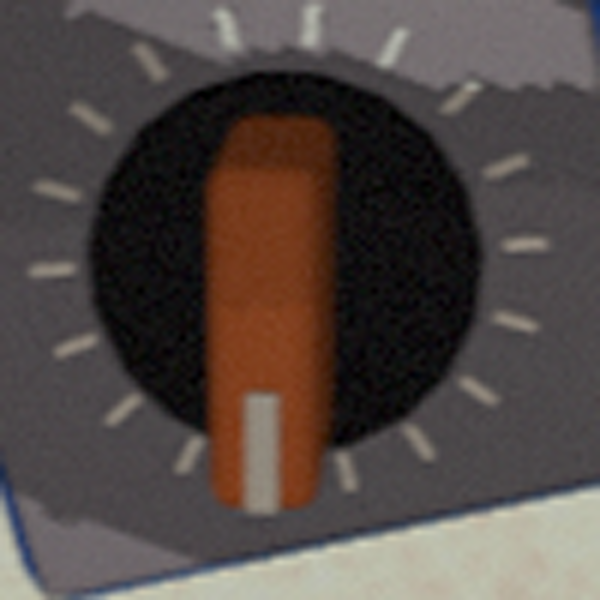

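The bar's top face runs from crop pixel (261,170) to (266,508), and the disc centre is near (287,260).

```bash
python3 - <<'E'
from h import *
T=np.eye(4);T[:3,:3]=R.from_euler('xyz',[-179.96,0,-158.05],degrees=True).as_matrix();T[:3,3]=[473.26,56.19,205.53]
k=cam("wrist",T)
f=lambda u,v,z:at_z(k,200+u/6-.4,170+v/6-.4,z)
a,b=f(261,170,140),f(264.5,508,140);print(a,b,(a+b)/2,np.linalg.norm(b-a),np.degrees(np.arctan2(*(b-a)[1::-1])))
print("disc",f(287,260,108))
c=(a+b)/2
T2=pose();print("tool delta",T2[:3,:3].T@(c-T2[:3,3]),T2[:3,3],np.degrees(read_state()["eef_rot"]))
E
```

```text
[468.94127578  26.83793287 140.        ] [510.495268    42.84166475 140.        ] [489.71827189  34.83979881 140.        ] 44.52924548432363 21.063243693453064
disc [488.4950371   34.74998376 108.        ]
tool delta [ -7.85126703 -31.16192409  65.21622945] [470.84296533  60.83703571 205.22063298] [ 1.79997161e+02 -2.08996500e-02 -1.58120107e+02]
```

Call:
{"fn": "carry_out", "kwargs": {"deltas": [{"dp": [-3, -12, 8], "roll": 0, "gripper": 1}, {"dp": [-6, -22, 18], "roll": 0, "gripper": 1}, {"dp": [-8, -31, 30], "roll": 0, "gripper": 1}, {"dp": [-8, -31, 40], "roll": 0, "gripper": 1}, {"dp": [-8, -31, 40], "roll": 0, "gripper": 1}, {"dp": [-8, -31, 40], "roll": 0, "gripper": 1}, {"dp": [-8, -31, 40], "roll": 0, "gripper": 1}, {"dp": [-8, -31, 40], "roll": 0, "gripper": 1}]}}

```text
clock: 2.27
eef_pos: [489.4, 37.5, 166.0]
eef_rot: [-3.141, 0.001, -2.755]
wrist_force: [-0.2, 0.6, 0.2]
finger_gap: 94.2
finger_force: 0.0
```

```bash
python3 - <<'E'
from h import *
T=pose();im=viewer.camera("wrist");print(T[:3,3],np.degrees(read_state()["eef_rot"]),read_state()["moment"],read_state()["wrist_force"])
np.save("T.npy",T)
d=models.cut_out("wrist","dial")[0];b=d["box"];print(b)
x0,y0=int((b[0]+b[2])/2)-50,int((b[1]+b[3])/2)-50;print(x0,y0)
cv2.imwrite("pics/w2c.png",cv2.resize(im[y0:y0+100,x0:x0+100,::-1],None,fx=6,fy=6,interpolation=cv2.INTER_CUBIC))
E
```

```text
[489.38935813  37.48102209 166.03054283] [-1.79979010e+02  5.33848695e-02 -1.57882230e+02] [0.04101085 0.02602354 0.03884629] [ 0.14905045  0.20534919 -0.17586904]
[238.6, 181.5, 309.9, 267.4]
224 174
```

View pics/w2c.png

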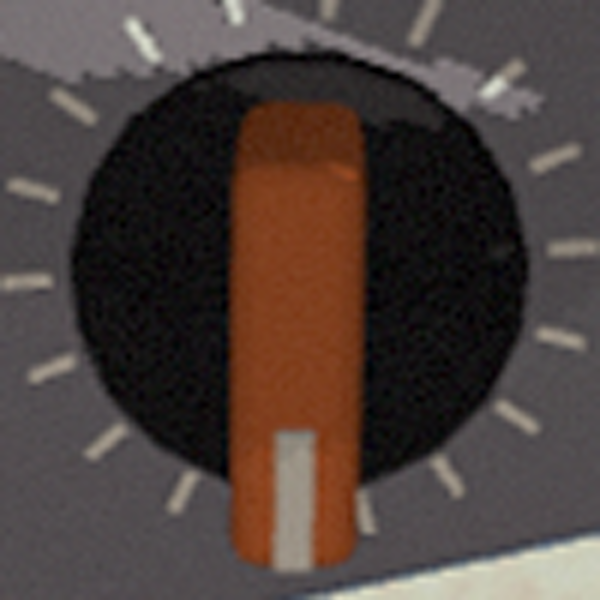

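The bar now lies along the tool x axis. Its top face spans (298,165) to (294,568) in the crop, with the disc centre near (299,268).

```bash
python3 - <<'E'
from h import *
T=np.load("T.npy");k=cam("wrist",T)
f=lambda u,v,z:at_z(k,224+u/6-.4,174+v/6-.4,z)
a,b=f(298,165,140),f(294,568,140)
for c in((a+b)/2,f(299,268,108)):print(c,T[:3,:3].T@(c-T[:3,3]))
print(np.degrees(np.arctan2(*(b-a)[1::-1])),np.linalg.norm(b-a))
E
```

```text
[490.25057468  34.25149979 140.        ] [ 0.44319648 -3.30680888 26.03131307]
[489.05123777  33.74944933 108.        ] [ 1.77367339 -3.30880639 58.03006759]
21.433658930221938 45.172159491143205
```

Call:
{"fn": "carry_out", "kwargs": {"deltas": [{"dp": [1, -3.3, 10], "roll": 0, "gripper": 1}, {"dp": [1, -3.3, 20], "roll": 0, "gripper": 1}, {"dp": [1, -3.3, 30], "roll": 0, "gripper": 1}, {"dp": [1, -3.3, 40], "roll": 0, "gripper": 1}, {"dp": [1, -3.3, 48], "roll": 0, "gripper": 1}, {"dp": [1, -3.3, 52.5], "roll": 0, "gripper": 1}, {"dp": [1, -3.3, 52.5], "roll": 0, "gripper": 1}, {"dp": [1, -3.3, 52.5], "roll": 0, "gripper": 1}, {"dp": [1, -3.3, 52.5], "roll": 0, "gripper": 1}]}}

```text
clock: 3.12
eef_pos: [489.8, 33.6, 113.3]
eef_rot: [-3.141, 0.001, -2.756]
wrist_force: [0.8, -0.5, 0.2]
finger_gap: 93.9
finger_force: 0.0
```

Call:
{"fn": "carry_out", "kwargs": {"deltas": [{"dp": [0, 0, 0], "roll": 0, "gripper": -0.2}, {"dp": [0, 0, 0], "roll": 0, "gripper": -0.4}, {"dp": [0, 0, 0], "roll": 0, "gripper": -0.5}, {"dp": [0, 0, 0], "roll": 0, "gripper": -0.6}, {"dp": [0, 0, 0], "roll": 0, "gripper": -1}, {"dp": [0, 0, 0], "roll": 0, "gripper": -1}, {"dp": [0, 0, 0], "roll": 0, "gripper": -1}, {"dp": [0, 0, 0], "roll": 0, "gripper": -1}, {"dp": [0, 0, 0], "roll": 0, "gripper": -1}, {"dp": [0, 0, 0], "roll": 0, "gripper": -1}], "newtons": 25}}

```text
clock: 3.95
eef_pos: [489.6, 33.6, 112.9]
eef_rot: [3.142, -0.0, -2.756]
wrist_force: [0.0, 1.1, 0.4]
finger_gap: 30.8
finger_force: 0.0
```

```bash
python3 -c "
from h import *
s=read_state();print(s)"
```

```text
{'clock': 3.95, 'joints': array([-6.06880864e-03,  2.70961470e-01,  1.78892091e+00, -5.22613569e-07,
        1.08173566e+00, -1.96239443e+00]), 'qd': array([-5.12342017e-04, -2.55675227e-04,  2.67030478e-05,  1.61651458e-04,
        7.07715371e-04,  1.49001373e-03]), 'effort': array([ 7.47364211e-04, -4.74749136e+01, -3.12783194e+01, -3.79093119e-02,
        6.30597607e-02,  1.10536880e-04]), 'eef_pos': array([489.5673968 ,  33.62942182, 112.93851464]), 'eef_rot': array([ 3.14158339e+00, -2.36462126e-05, -2.75606312e+00]), 'wrist_force': array([0.02686288, 1.07389527, 0.39268116]), 'moment': array([ 0.05062641,  0.00129676, -0.02469064]), 'finger_force': 0.0, 'finger_gap': 30.767250662510566}
```

Call:
{"fn": "carry_out", "kwargs": {"deltas": [{"dp": [0, 0, 0], "roll": 0, "gripper": -1}, {"dp": [0, 0, 0], "roll": 0, "gripper": -1}, {"dp": [0, 0, 0], "roll": 0, "gripper": -1}, {"dp": [0, 0, 0], "roll": 0, "gripper": -1}, {"dp": [0, 0, 0], "roll": 0, "gripper": -1}, {"dp": [0, 0, 0], "roll": 0, "gripper": -1}, {"dp": [0, 0, 0], "roll": 0, "gripper": -1}], "newtons": 25}}

```text
clock: 4.53
eef_pos: [489.2, 34.4, 113.0]
eef_rot: [3.14, -0.0, -2.756]
wrist_force: [-3.2, 6.5, 2.7]
finger_gap: 14.1
finger_force: 25.0
```

```bash
cat > s.py <<'E'
from h import *
v=[]
for _ in range(6):
    viewer.camera("wrist"); s=read_state(); v.append(np.r_[s["moment"],s["wrist_force"]])
v=np.array(v);print(s["clock"],"yaw",round(np.degrees(s["eef_rot"][2]),2),"pos",s["eef_pos"].round(1),"gap",round(s["finger_gap"],1),"ff",round(s["finger_force"],1),"M,F",v.mean(0).round(3),"sdMz",v[:,2].std().round(3))
E
python3 s.py
```

```text
4.8333 yaw -157.91 pos [489.2  34.4 113. ] gap 13.3 ff 25.0 M,F [ 1.271  0.567 -0.094 -3.016  6.21   2.296] sdMz 0.026
```

Call:
{"fn": "carry_out", "kwargs": {"deltas": [{"dp": [0, 0.9, 0], "roll": 0, "gripper": -1}, {"dp": [0, 0.9, 0], "roll": 0, "gripper": -1}, {"dp": [0, 0.9, 0], "roll": 0, "gripper": -1}]}}

```text
clock: 5.08
eef_pos: [489.2, 34.5, 113.0]
eef_rot: [3.141, -0.0, -2.756]
wrist_force: [-0.9, 1.9, 1.5]
finger_gap: 13.9
finger_force: 25.0
```

```bash
python3 s.py
```

```text
5.3833 yaw -157.91 pos [489.2  34.5 113. ] gap 13.5 ff 25.0 M,F [ 0.313  0.288 -0.061 -1.766  1.529  2.323] sdMz 0.024
```

Call:
{"fn": "carry_out", "kwargs": {"deltas": [{"dp": [0, 0.3, 0], "roll": 5, "gripper": -1}, {"dp": [0, 0.3, 0], "roll": 10, "gripper": -1}, {"dp": [0, 0.3, 0], "roll": 15, "gripper": -1}, {"dp": [0, 0.3, 0], "roll": 20, "gripper": -1}, {"dp": [0, 0.3, 0], "roll": 25, "gripper": -1}, {"dp": [0, 0.3, 0], "roll": 30, "gripper": -1}, {"dp": [0, 0.3, 0], "roll": 35, "gripper": -1}, {"dp": [0, 0.3, 0], "roll": 40, "gripper": -1}, {"dp": [0, 0.3, 0], "roll": 40, "gripper": -1}, {"dp": [0, 0.3, 0], "roll": 40, "gripper": -1}]}}

```text
clock: 6.22
eef_pos: [489.1, 35.7, 113.0]
eef_rot: [3.14, -0.0, 2.828]
wrist_force: [-0.7, 9.1, 1.0]
finger_gap: 13.8
finger_force: 25.0
```

```bash
python3 s.py
```

```text
6.5167 yaw 162.09 pos [489.2  35.7 113. ] gap 14.2 ff 25.0 M,F [ 1.728  0.123 -0.093 -0.42   9.385 -0.317] sdMz 0.03
```

Call:
{"fn": "carry_out", "kwargs": {"deltas": [{"dp": [0, 0, 0], "roll": 4, "gripper": -1}, {"dp": [0, 0, 0], "roll": 5, "gripper": -1}, {"dp": [0, 0, 0], "roll": 5, "gripper": -1}]}}

```text
clock: 6.77
eef_pos: [489.2, 35.8, 113.0]
eef_rot: [3.14, -0.001, 2.741]
wrist_force: [-0.9, 10.5, 1.9]
finger_gap: 14.0
finger_force: 25.0
```

```bash
python3 s.py
```

```text
7.0667 yaw 157.11 pos [489.2  35.8 113. ] gap 13.5 ff 25.0 M,F [ 1.989  0.198  0.205 -0.856 10.031  2.037] sdMz 0.026
```

Call:
{"fn": "carry_out", "kwargs": {"deltas": [{"dp": [0, 0, 0], "roll": 3, "gripper": -1}, {"dp": [0, 0, 0], "roll": 3, "gripper": -1}, {"dp": [0, 0, 0], "roll": 3, "gripper": -1}]}}

```text
clock: 7.32
eef_pos: [489.2, 35.9, 113.0]
eef_rot: [3.14, -0.001, 2.689]
wrist_force: [0.3, 11.4, -1.5]
finger_gap: 14.1
finger_force: 25.0
```

```bash
python3 s.py
```

```text
7.6167 yaw 154.1 pos [489.2  35.9 113. ] gap 13.9 ff 25.0 M,F [ 2.075  0.062  0.081 -0.074 10.843  1.209] sdMz 0.026
```

Call:
{"fn": "carry_out", "kwargs": {"deltas": [{"dp": [0.7, 1.6, 0], "roll": 4, "gripper": -1}, {"dp": [0.7, 1.6, 0], "roll": 8, "gripper": -1}, {"dp": [0.7, 1.6, 0], "roll": 12, "gripper": -1}, {"dp": [0.7, 1.6, 0], "roll": 12, "gripper": -1}, {"dp": [0.7, 1.6, 0], "roll": 12, "gripper": -1}]}}

```text
clock: 8.03
eef_pos: [489.4, 36.4, 113.0]
eef_rot: [3.141, 0.0, 2.482]
wrist_force: [0.5, 1.8, -1.2]
finger_gap: 14.0
finger_force: 25.0
```

```bash
python3 s.py
```

```text
8.3333 yaw 142.13 pos [489.3  36.5 113. ] gap 13.6 ff 25.0 M,F [ 0.043 -0.376 -0.084  2.393  0.908 -0.8  ] sdMz 0.03
```

Call:
{"fn": "carry_out", "kwargs": {"deltas": [{"dp": [0, 0, 0], "roll": 2, "gripper": -1}, {"dp": [0, 0, 0], "roll": 4, "gripper": -1}, {"dp": [0, 0, 0], "roll": 4, "gripper": -1}, {"dp": [0, 0, 0], "roll": 4, "gripper": -1}]}}

```text
clock: 8.67
eef_pos: [489.4, 36.5, 113.0]
eef_rot: [3.141, 0.0, 2.412]
wrist_force: [3.4, 1.1, 1.0]
finger_gap: 14.1
finger_force: 25.0
```

```bash
python3 s.py
```

```text
8.9667 yaw 138.12 pos [489.4  36.5 113. ] gap 14.0 ff 25.0 M,F [ 0.324 -0.866  0.135  4.621  2.057 -0.555] sdMz 0.029
```

Call:
{"fn": "carry_out", "kwargs": {"deltas": [{"dp": [0.4, 0, 0], "roll": 1, "gripper": -1}, {"dp": [0.4, 0, 0], "roll": 1, "gripper": -1}, {"dp": [0.4, 0, 0], "roll": 1, "gripper": -1}]}}

```text
clock: 9.22
eef_pos: [489.3, 36.6, 113.0]
eef_rot: [3.141, 0.001, 2.393]
wrist_force: [6.8, -0.4, -2.5]
finger_gap: 13.8
finger_force: 25.0
```

```bash
python3 s.py
```

```text
9.5167 yaw 137.13 pos [489.4  36.6 113. ] gap 13.5 ff 25.0 M,F [ 0.08  -1.287  0.274  6.827  0.361 -2.548] sdMz 0.018
```

Call:
{"fn": "carry_out", "kwargs": {"deltas": [{"dp": [0, 0, 0], "roll": 1, "gripper": -1}, {"dp": [0, 0, 0], "roll": 1, "gripper": -1}, {"dp": [0, 0, 0], "roll": 1, "gripper": -1}]}}

```text
clock: 9.77
eef_pos: [489.3, 36.6, 113.0]
eef_rot: [3.141, 0.001, 2.376]
wrist_force: [6.6, 0.4, -1.7]
finger_gap: 13.8
finger_force: 25.0
```

```bash
python3 s.py
```

```text
10.0667 yaw 136.13 pos [489.3  36.6 113.1] gap 13.7 ff 25.0 M,F [ 0.127 -1.294  0.261  6.732  0.41  -1.639] sdMz 0.029
```

Call:
{"fn": "carry_out", "kwargs": {"deltas": [{"dp": [0, -0.6, 0], "roll": 1, "gripper": -1}, {"dp": [0, -0.6, 0], "roll": 1, "gripper": -1}, {"dp": [0, -0.6, 0], "roll": 1, "gripper": -1}]}}

```text
clock: 10.32
eef_pos: [489.3, 36.6, 113.1]
eef_rot: [3.14, 0.001, 2.358]
wrist_force: [10.2, 4.6, -3.4]
finger_gap: 13.8
finger_force: 25.0
```

```bash
python3 s.py
```

```text
10.6167 yaw 135.13 pos [489.3  36.6 113. ] gap 13.8 ff 25.0 M,F [ 0.762 -1.91   0.276 10.433  3.729 -4.313] sdMz 0.011
```

Call:
{"fn": "carry_out", "kwargs": {"deltas": [{"dp": [0, 0, 0], "roll": 1, "gripper": -1}, {"dp": [0, 0, 0], "roll": 1, "gripper": -1}, {"dp": [0, 0, 0], "roll": 1, "gripper": -1}]}}

```text
clock: 10.87
eef_pos: [489.4, 36.6, 113.1]
eef_rot: [3.139, 0.001, 2.341]
wrist_force: [10.8, 2.8, -5.8]
finger_gap: 14.2
finger_force: 25.0
```

```bash
python3 s.py
```

```text
11.1667 yaw 134.12 pos [489.4  36.6 113.1] gap 13.8 ff 25.0 M,F [ 0.724 -1.999  0.091 10.47   4.062 -3.614] sdMz 0.037
```

Call:
{"fn": "carry_out", "kwargs": {"deltas": [{"dp": [-0.5, 1.6, 0], "roll": 4, "gripper": -1}, {"dp": [-0.5, 1.6, 0], "roll": 8, "gripper": -1}, {"dp": [-0.5, 1.6, 0], "roll": 12, "gripper": -1}, {"dp": [-0.5, 1.6, 0], "roll": 12, "gripper": -1}, {"dp": [-0.5, 1.6, 0], "roll": 12, "gripper": -1}]}}

```text
clock: 11.58
eef_pos: [489.9, 36.9, 113.0]
eef_rot: [-3.141, 0.0, 2.133]
wrist_force: [1.4, 0.5, 0.1]
finger_gap: 14.0
finger_force: 25.0
```

```bash
python3 s.py
```

```text
11.8833 yaw 122.14 pos [489.9  36.9 113. ] gap 13.7 ff 25.0 M,F [-0.352 -0.225 -0.11   1.726 -0.951  0.814] sdMz 0.029
```

Call:
{"fn": "carry_out", "kwargs": {"deltas": [{"dp": [0, 0, 0], "roll": 2, "gripper": -1}, {"dp": [0, 0, 0], "roll": 4, "gripper": -1}, {"dp": [0, 0, 0], "roll": 4, "gripper": -1}, {"dp": [0, 0, 0], "roll": 4, "gripper": -1}]}}

```text
clock: 12.22
eef_pos: [490.0, 37.0, 113.0]
eef_rot: [-3.142, 0.0, 2.063]
wrist_force: [0.8, -2.0, 3.6]
finger_gap: 13.8
finger_force: 25.0
```

```bash
python3 s.py
```

```text
12.5167 yaw 118.12 pos [490.   37.  112.9] gap 13.9 ff 25.0 M,F [-0.46  -0.153  0.166  1.554 -1.797  2.749] sdMz 0.01
```

Call:
{"fn": "carry_out", "kwargs": {"deltas": [{"dp": [0, 0, 0], "roll": 1.5, "gripper": -1}, {"dp": [0, 0, 0], "roll": 1.5, "gripper": -1}, {"dp": [0, 0, 0], "roll": 1.5, "gripper": -1}]}}

```text
clock: 12.77
eef_pos: [490.0, 37.0, 113.0]
eef_rot: [3.141, 0.0, 2.036]
wrist_force: [2.9, -2.0, 2.1]
finger_gap: 13.6
finger_force: 25.0
```

```bash
python3 s.py
```

```text
13.0667 yaw 116.6 pos [490.   37.1 113. ] gap 13.9 ff 25.0 M,F [-0.542 -0.282  0.096  1.927 -1.319  1.98 ] sdMz 0.029
```

Call:
{"fn": "carry_out", "kwargs": {"deltas": [{"dp": [0, 0, 0], "roll": 1, "gripper": -1}, {"dp": [0, 0, 0], "roll": 1, "gripper": -1}, {"dp": [0, 0, 0], "roll": 1, "gripper": -1}]}}

```text
clock: 13.32
eef_pos: [490.0, 37.1, 113.0]
eef_rot: [3.141, 0.0, 2.017]
wrist_force: [2.1, -1.9, 2.7]
finger_gap: 13.7
finger_force: 25.0
```

```bash
python3 s.py
```

```text
13.6167 yaw 115.59 pos [490.   37.1 113. ] gap 13.8 ff 25.0 M,F [-0.53  -0.464  0.222  2.667 -1.213  2.272] sdMz 0.024
```

Call:
{"fn": "carry_out", "kwargs": {"deltas": [{"dp": [0, 0, 0], "roll": 1.5, "gripper": -1}, {"dp": [0, 0, 0], "roll": 1.5, "gripper": -1}, {"dp": [0, 0, 0], "roll": 1.5, "gripper": -1}]}}

```text
clock: 13.87
eef_pos: [490.1, 37.1, 113.0]
eef_rot: [3.141, 0.0, 1.992]
wrist_force: [3.8, -0.7, -0.2]
finger_gap: 13.6
finger_force: 25.0
```

```bash
python3 s.py
```

```text
14.1667 yaw 114.1 pos [490.1  37.1 113. ] gap 13.8 ff 25.0 M,F [-0.367 -0.668  0.281  3.518 -1.089  2.404] sdMz 0.028
```

```bash
python3 - <<'E'
from h import *
im=viewer.camera("wrist")
cv2.imwrite("pics/w3c.png",cv2.resize(im[140:300,200:360,::-1],None,fx=3.7,fy=3.7,interpolation=cv2.INTER_CUBIC))
E
```

```text
(no output)
```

View pics/w3c.png

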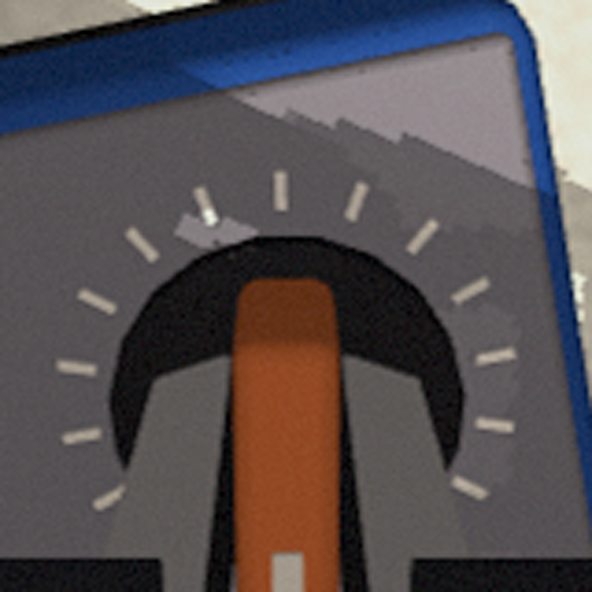

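The bar is still square in the grip: its edges sit at crop columns 234 and 340 at the far end and 237 and 341 near the bottom. It hasn't slipped. I'll continue in small steps.

Call:
{"fn": "carry_out", "kwargs": {"deltas": [{"dp": [0, 0, 0], "roll": 1, "gripper": -1}, {"dp": [0, 0, 0], "roll": 1, "gripper": -1}, {"dp": [0, 0, 0], "roll": 1, "gripper": -1}]}}

```text
clock: 14.47
eef_pos: [490.1, 37.1, 113.0]
eef_rot: [3.141, 0.0, 1.974]
wrist_force: [3.8, -0.2, 3.6]
finger_gap: 13.6
finger_force: 25.1
```

```bash
cat >> s.py <<'E'
im=viewer.camera("wrist");h=cv2.cvtColor(im,cv2.COLOR_RGB2HSV)
m=(h[...,0]>3)&(h[...,0]<20)&(h[...,1]>150)&(h[...,2]>80);m[:,:230]=0;m[:,330:]=0
vs=np.arange(240,285);e=np.array([[np.nonzero(m[v])[0].min(),np.nonzero(m[v])[0].max()] for v in vs])
print("bar edges slope px/row",np.polyfit(vs,e[:,0],1)[0].round(4),np.polyfit(vs,e[:,1],1)[0].round(4))
E
python3 s.py
```

```text
14.7667 yaw 113.09 pos [490.1  37.1 113. ] gap 13.6 ff 25.1 M,F [-0.221 -0.923  0.282  4.68  -0.033  2.442] sdMz 0.026
bar edges slope px/row 0.027 -0.012
```

Call:
{"fn": "carry_out", "kwargs": {"deltas": [{"dp": [0, 0, 0], "roll": -3, "gripper": -1}, {"dp": [0, 0, 0], "roll": -6, "gripper": -1}, {"dp": [0, 0, 0], "roll": -6, "gripper": -1}, {"dp": [0, 0, 0], "roll": -6, "gripper": -1}]}}

```text
clock: 15.15
eef_pos: [489.9, 37.0, 113.0]
eef_rot: [-3.142, -0.0, 2.077]
wrist_force: [3.8, -0.3, 3.2]
finger_gap: 13.6
finger_force: 25.0
```

```bash
python3 s.py
```

```text
15.45 yaw 119.05 pos [489.9  37.  113. ] gap 13.9 ff 25.0 M,F [-0.332 -0.604  0.054  3.646 -1.502  3.204] sdMz 0.015
bar edges slope px/row 0.0123 -0.0253
```

Call:
{"fn": "carry_out", "kwargs": {"deltas": [{"dp": [0, 0, 0], "roll": 0, "gripper": -1}, {"dp": [0, 0, 0], "roll": 0, "gripper": -1}, {"dp": [0, 0, 0], "roll": 0, "gripper": -1}], "newtons": 45}}

```text
clock: 15.75
eef_pos: [489.9, 37.0, 112.9]
eef_rot: [-3.141, -0.0, 2.078]
wrist_force: [2.8, -1.7, 4.4]
finger_gap: 13.7
finger_force: 45.0
```

```bash
python3 s.py
```

```text
16.05 yaw 119.09 pos [490.  37. 113.] gap 14.1 ff 45.0 M,F [-0.44  -0.498  0.042  2.679 -1.634  3.472] sdMz 0.025
bar edges slope px/row 0.0231 -0.0304
```

Call:
{"fn": "carry_out", "kwargs": {"deltas": [{"dp": [0, 0, 0], "roll": 2, "gripper": -1}, {"dp": [0, 0, 0], "roll": 2, "gripper": -1}, {"dp": [0, 0, 0], "roll": 2, "gripper": -1}]}}

```text
clock: 16.35
eef_pos: [490.0, 37.1, 113.0]
eef_rot: [3.142, 0.0, 2.044]
wrist_force: [3.0, -1.3, 4.3]
finger_gap: 13.6
finger_force: 45.0
```

```bash
python3 s.py
```

```text
16.65 yaw 117.11 pos [490.   37.1 113. ] gap 13.7 ff 45.0 M,F [-0.49  -0.503  0.148  2.499 -1.514  4.775] sdMz 0.018
bar edges slope px/row 0.0213 -0.0302
```

Call:
{"fn": "carry_out", "kwargs": {"deltas": [{"dp": [0, 0, 0], "roll": 1, "gripper": -1}, {"dp": [0, 0, 0], "roll": 1, "gripper": -1}, {"dp": [0, 0, 0], "roll": 1, "gripper": -1}]}}

```text
clock: 16.95
eef_pos: [490.0, 37.1, 113.0]
eef_rot: [3.142, 0.0, 2.026]
wrist_force: [2.6, -2.3, 5.5]
finger_gap: 13.6
finger_force: 45.0
```

```bash
python3 s.py
```

```text
17.25 yaw 116.1 pos [490.   37.1 113. ] gap 13.3 ff 45.0 M,F [-0.432 -0.512  0.283  2.734 -1.355  4.595] sdMz 0.019
bar edges slope px/row 0.0242 -0.0229
```

Call:
{"fn": "carry_out", "kwargs": {"deltas": [{"dp": [0, 0, 0], "roll": 1, "gripper": -1}, {"dp": [0, 0, 0], "roll": 1, "gripper": -1}, {"dp": [0, 0, 0], "roll": 1, "gripper": -1}]}}

```text
clock: 17.55
eef_pos: [490.0, 37.1, 113.0]
eef_rot: [3.141, 0.0, 2.009]
wrist_force: [2.8, -1.7, 5.3]
finger_gap: 13.4
finger_force: 45.0
```

```bash
python3 s.py
```

```text
17.85 yaw 115.1 pos [490.   37.1 113. ] gap 13.5 ff 45.0 M,F [-0.444 -0.74   0.245  4.006 -0.896  4.543] sdMz 0.022
bar edges slope px/row 0.0264 -0.0225
```

Call:
{"fn": "carry_out", "kwargs": {"deltas": [{"dp": [0, 0, 0], "roll": 1, "gripper": -1}, {"dp": [0, 0, 0], "roll": 1, "gripper": -1}, {"dp": [0, 0, 0], "roll": 1, "gripper": -1}]}}

```text
clock: 18.15
eef_pos: [490.1, 37.1, 113.0]
eef_rot: [3.141, 0.0, 1.991]
wrist_force: [4.9, -0.7, 2.8]
finger_gap: 13.7
finger_force: 45.0
```

```bash
python3 s.py
```

```text
18.45 yaw 114.09 pos [490.   37.1 113. ] gap 13.7 ff 45.0 M,F [-0.352 -0.958  0.286  5.446 -0.609  3.758] sdMz 0.03
bar edges slope px/row 0.0264 -0.0215
```

Call:
{"fn": "carry_out", "kwargs": {"deltas": [{"dp": [0, 0, 0], "roll": 1, "gripper": -1}, {"dp": [0, 0, 0], "roll": 1, "gripper": -1}, {"dp": [0, 0, 0], "roll": 1, "gripper": -1}]}}

```text
clock: 18.75
eef_pos: [490.1, 37.1, 113.0]
eef_rot: [3.141, 0.0, 1.974]
wrist_force: [6.2, 0.2, 2.0]
finger_gap: 13.4
finger_force: 45.1
```

```bash
python3 s.py
```

```text
19.05 yaw 113.09 pos [490.1  37.1 113. ] gap 13.6 ff 45.1 M,F [-0.361 -1.038  0.305  5.287 -0.336  3.847] sdMz 0.024
bar edges slope px/row 0.0279 -0.0182
```

Call:
{"fn": "carry_out", "kwargs": {"deltas": [{"dp": [0, 0, 0], "roll": 1, "gripper": -1}, {"dp": [0, 0, 0], "roll": 1, "gripper": -1}, {"dp": [0, 0, 0], "roll": 1, "gripper": -1}]}}

```text
clock: 19.35
eef_pos: [490.1, 37.1, 113.0]
eef_rot: [3.141, 0.0, 1.956]
wrist_force: [7.3, -0.1, 2.0]
finger_gap: 13.4
finger_force: 45.1
```

```bash
python3 s.py
```

```text
19.65 yaw 112.1 pos [490.1  37.1 113. ] gap 13.8 ff 45.1 M,F [-0.381 -1.102  0.339  5.447 -0.062  3.647] sdMz 0.017
bar edges slope px/row 0.0287 -0.0157
```

```bash
python3 - <<'E'
from h import *
s=read_state();print(s["effort"],s["moment"],s["joints"][5])
im=viewer.camera("wrist")
cv2.imwrite("pics/w4.png",im[:,:,::-1])
cv2.imwrite("pics/w4c.png",cv2.resize(im[140:300,200:360,::-1],None,fx=3.7,fy=3.7,interpolation=cv2.INTER_CUBIC))
E
```

```text
[  0.09866567 -44.83406067 -27.00068414   0.53421417   1.50097646
   0.33678286] [-0.38349053 -1.02130893  0.3158697 ] -0.3846452364780372
```

View pics/w4c.png

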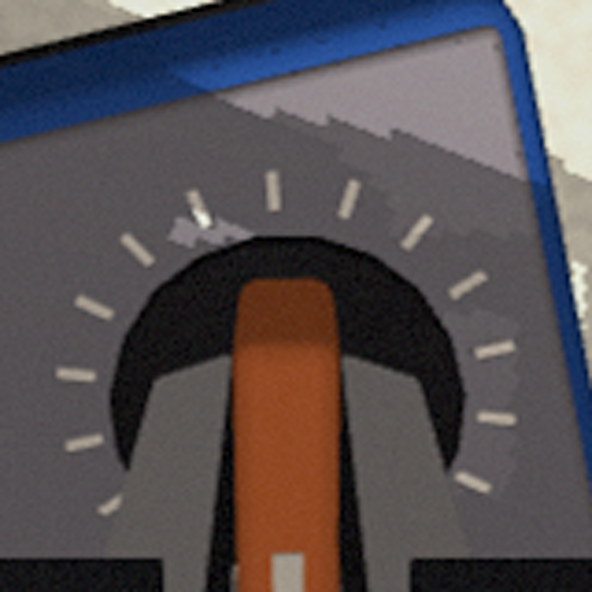

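Call:
{"fn": "carry_out", "kwargs": {"deltas": [{"dp": [0, 0, 0], "roll": 1, "gripper": -1}, {"dp": [0, 0, 0], "roll": 1, "gripper": -1}, {"dp": [0, 0, 0], "roll": 1, "gripper": -1}]}}

```text
clock: 20.0
eef_pos: [490.1, 37.1, 113.0]
eef_rot: [3.141, 0.0, 1.939]
wrist_force: [6.1, 0.6, 0.9]
finger_gap: 13.8
finger_force: 45.1
```

```bash
cat >> s.py <<'E'
print("effort6",np.round(s["effort"][5],3))
E
python3 s.py
```

```text
20.3 yaw 111.1 pos [490.1  37.1 113. ] gap 13.7 ff 45.1 M,F [-0.361 -1.129  0.391  5.64  -0.089  3.538] sdMz 0.02
bar edges slope px/row 0.0282 -0.0203
effort6 0.366
```

The torque has held above 0.25 Nm and keeps rising over several degrees, reaching about 0.38 Nm now. No click alone can do that, so the dial is firmly on its stop at a safe load. Next I turn it back 80° from click 0, to tool yaw of about 159 to 157° short of −180°, which matches the starting orientation.

Call:
{"fn": "carry_out", "kwargs": {"deltas": [{"dp": [0, 0, 0], "roll": 0, "gripper": -1}, {"dp": [0, 0, 0], "roll": -4, "gripper": -1}, {"dp": [0, -0.1, 0], "roll": -10, "gripper": -1}, {"dp": [-0.1, -0.2, 0], "roll": -15, "gripper": -1}, {"dp": [-0.2, -0.3, 0], "roll": -20, "gripper": -1}, {"dp": [-0.3, -0.4, 0], "roll": -25, "gripper": -1}, {"dp": [-0.4, -0.5, 0], "roll": -30, "gripper": -1}, {"dp": [-0.5, -0.6, 0], "roll": -35, "gripper": -1}, {"dp": [-0.6, -0.7, 0], "roll": -40, "gripper": -1}, {"dp": [-0.7, -0.8, 0], "roll": -45, "gripper": -1}, {"dp": [-0.7, -0.8, 0], "roll": -49, "gripper": -1}, {"dp": [-0.7, -0.8, 0], "roll": -49, "gripper": -1}]}}

```text
clock: 21.35
eef_pos: [489.1, 36.0, 113.0]
eef_rot: [-3.141, -0.001, 2.798]
wrist_force: [1.2, -1.4, 6.8]
finger_gap: 13.7
finger_force: 45.0
```

```bash
python3 s.py
```

```text
21.65 yaw 160.06 pos [489.1  36.  113. ] gap 13.6 ff 45.0 M,F [-0.483 -0.262 -0.031  1.161 -1.994  6.493] sdMz 0.027
bar edges slope px/row 0.0175 -0.0311
effort6 -0.049
```

Call:
{"fn": "carry_out", "kwargs": {"deltas": [{"dp": [0, -0.2, 0], "roll": -5, "gripper": -1}, {"dp": [-0.1, -0.4, 0], "roll": -10, "gripper": -1}, {"dp": [-0.2, -0.5, 0], "roll": -15, "gripper": -1}, {"dp": [-0.3, -0.7, 0], "roll": -20, "gripper": -1}, {"dp": [-0.4, -0.9, 0], "roll": -25, "gripper": -1}, {"dp": [-0.5, -1.1, 0], "roll": -30, "gripper": -1}, {"dp": [-0.5, -1.2, 0], "roll": -35, "gripper": -1}, {"dp": [-0.5, -1.2, 0], "roll": -40, "gripper": -1}, {"dp": [-0.5, -1.2, 0], "roll": -40, "gripper": -1}, {"dp": [-0.5, -1.2, 0], "roll": -40, "gripper": -1}, {"dp": [-0.5, -1.2, 0], "roll": -40, "gripper": -1}, {"dp": [-0.5, -1.2, 0], "roll": -40, "gripper": -1}]}}

```text
clock: 22.7
eef_pos: [489.1, 34.7, 113.0]
eef_rot: [3.141, -0.001, -2.791]
wrist_force: [-0.1, -2.4, 6.9]
finger_gap: 13.4
finger_force: 45.0
```

```bash
python3 s.py
```

```text
23.0 yaw -159.94 pos [489.1  34.7 113. ] gap 13.6 ff 45.0 M,F [-0.485 -0.155 -0.03   0.78  -2.306  6.642] sdMz 0.014
bar edges slope px/row 0.0175 -0.0302
effort6 -0.043
```

Call:
{"fn": "carry_out", "kwargs": {"deltas": [{"dp": [0, 0, 0], "roll": 0, "gripper": -0.4}, {"dp": [0, 0, 0], "roll": 0, "gripper": -0.4}, {"dp": [0, 0, 0], "roll": 0, "gripper": -0.2}, {"dp": [0, 0, 0], "roll": 0, "gripper": 0}, {"dp": [0, 0, 0], "roll": 0, "gripper": 0}, {"dp": [0, 0, 0], "roll": 0, "gripper": 0}, {"dp": [0, 0, 0], "roll": 0, "gripper": 0}, {"dp": [0, 0, -10], "roll": 0, "gripper": 0}, {"dp": [0, 0, -25], "roll": 0, "gripper": 0}, {"dp": [0, 0, -40], "roll": 0, "gripper": 0}, {"dp": [0, 0, -53], "roll": 0, "gripper": 0}, {"dp": [0, 0, -53], "roll": 0, "gripper": 0}]}}

```text
clock: 24.05
eef_pos: [490.6, 34.9, 169.0]
eef_rot: [-3.14, 0.004, -2.791]
wrist_force: [0.5, 0.3, 0.6]
finger_gap: 47.0
finger_force: 0.0
```

Call:
{"fn": "carry_out", "kwargs": {"deltas": [{"dp": [0, 0, 0], "roll": 0, "gripper": 0}, {"dp": [0, 0, 0], "roll": 0, "gripper": 0}, {"dp": [0, 0, 0], "roll": 0, "gripper": 0}, {"dp": [0, 0, 0], "roll": 0, "gripper": 0}]}}

```text
clock: 24.38
eef_pos: [489.3, 34.8, 165.3]
eef_rot: [3.141, -0.001, -2.791]
wrist_force: [-0.2, 0.3, -0.4]
finger_gap: 46.7
finger_force: 0.0
```

```bash
python3 - <<'E'
from h import *
T=pose();im=viewer.camera("wrist");k=cam("wrist",T);s=read_state();print(T[:3,3],np.degrees(s["eef_rot"]),s["finger_gap"],s["clock"])
d=models.cut_out("wrist","dial")[0];b=d["box"]
x0,y0=int((b[0]+b[2])/2)-50,int((b[1]+b[3])/2)-50
h=cv2.cvtColor(im,cv2.COLOR_RGB2HSV);m=(h[...,0]>3)&(h[...,0]<20)&(h[...,1]>150)&(h[...,2]>80)
m[:y0]=0;m[y0+100:]=0;m[:,:x0]=0;m[:,x0+100:]=0
vs=np.arange(y0+32,y0+90);mid=[];
for v in vs:
    q=np.nonzero(m[v])[0]
    if len(q)>5: mid.append((v,(q.min()+q.max())/2))
mid=np.array(mid);p=np.polyfit(mid[:,0],mid[:,1],1)
A,B=[at_z(k,np.polyval(p,v),v,140) for v in(mid[0,0],mid[-1,0])]
print("bar yaw",np.degrees(np.arctan2(*(B-A)[1::-1])))
cv2.imwrite("pics/w5c.png",cv2.resize(im[y0:y0+100,x0:x0+100,::-1],None,fx=6,fy=6,interpolation=cv2.INTER_CUBIC))
E
```

```text
[489.2609953   34.8242726  165.28249149] [ 1.79978866e+02 -5.46487990e-02 -1.59913676e+02] 47.03608413925814 24.4333
bar yaw 20.167070263110023
```

View pics/w5c.png

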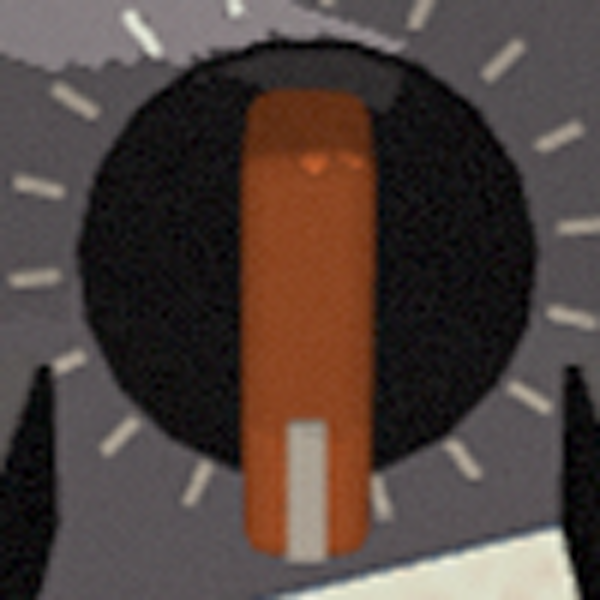

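The dial is released and rests in its click with the bar at about yaw 20°. That is 80° back from the click at the stop, and the gripper is clear above it.

```bash
python3 -c "
from cell import manip
print(manip.sign_off())"
```

```text
the job is handed in; nothing more can be done
None
```

I turned the dial clockwise firmly onto its end stop (about 0.38 Nm at the knob), turned it back four clicks (80°), let go and handed the job in; the stop and the click count were judged from torque and angle, and the hand-in returned no verdict.

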